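# Put the welding horns away in their nests

### The arm

A 6-joint arm with a two-finger parallel gripper is mounted at the origin on the work surface. World frame = base frame: x ahead of the robot, y to its left, z up, the work surface at z = 0. Lengths are in m, angles in rad, forces in N, time in s.
With the tool pointing down it reaches from about 0.275 to 0.75 m from the base axis. Payload 10.2 kg.
Tool frame: the origin (TCP) lies at the very end of the fingers, on their centre line; the grasp point (between the pads) lies 19 mm behind it (env.pinch_z is the distance from the TCP to the grasp point, in m); z points along the fingers, y is the line along which they close (so a half turn about z gives the same grasp; the last joint's range is limited). The gripper opens to 88 mm and grips with 3 to 60 N. Pads are 18 mm wide; open, the fingers measure 123 mm over their backs; the gripper's body (75 mm by 187 mm) begins 45 mm behind the grasp point.
Start: joints at [-1.54, 0.313, 1.498, -0, 1.331, -0.223], TCP at [0.132, -0.508, 0.239] pointing down, gripper open.
Joint ranges: [-2.94, 2.94], [-0.97, 2.17], [0.19, 2.56], [-1.23, 4.37], [0.02, 3.11], [-2.88, 2.88]. Speed limits (rad/s): [2.39, 2.39, 3.01, 3.14, 3.14, 3.14].

### API

Orientations are given as [roll, pitch, yaw] about the fixed x, y, z axes, in that order (R = Rz(yaw) Ry(pitch) Rx(roll)).
In Python, from cell import env, jaws, vision gives the robot as it stands. The module is installed in compiled form; this text tells all that it offers. Calls block until the motion is done:
- env.move_pose(position, orientation): joint-space move of the TCP to a pose.
- env.move_l(position, frame=None, v=0.15): straight line of the TCP; frame=None keeps the orientation; v is the mean speed in m/s.
- env.move_j(angles): joint-space move.
- jaws.set_gripper(opening, squeeze=None): opening from 0.0 (shut) to 1.0 (fully open); squeeze is the grip in N (None keeps the last); returns when the fingers have stopped.
- env.hold(seconds).
- env.inverse_kinematics(position, orientation): joint angles nearest the present ones, or None.
- vision.camera(name): name is "side" or "top" or "wrist"; returns a dict with "frame" (420x560x3 uint8, red, green, blue), "z_map" (420x560 float32, m along the optical axis (not along the pixel's ray), 0 where there is no reading), "fx", "fy", "cx", "cy" (pixels), "eye" and "rotation" of the camera in the world. Camera axes: x right, y down, z forward; pixel columns grow to the right and rows downward; lengths in m; the calibration is good to about 2 mm. A picture is of the moment at which its call begins.
A pose or a line that the arm cannot do raises env.PlanningError and nothing moves.
- env.job_done(): hands the job in; it is judged then, once.
Trained networks look in a picture, given as the dict that the camera call returned (one of the last four; its "shot" number tells which), for a name from the list of things; names that differ only in an ending like _2 or _b are one class to them, and where a whole thing is asked for, a point or a joint stands for the part that bears it (a point fixed in the world has none). Each returns a list of dicts, best first, with "confidence" (0 to 1); they miss things now and then, are a little off and sometimes report something else, mostly with a low value. They report only what shows in the picture. A call takes as long as a camera call. They do not tell look-alikes from the thing itself.
- vision.cut_out(picture, query): "mask" (420x560 bool, what is visible of it) and "centre" ([column, row] in pixels, amid what is visible of it).
- vision.mark_of(picture, query): "centre" ([column, row] in pixels: a listed point, or the origin of a listed thing).
Readings, each from a call of its own:
- env.current_time_s(): time.
- env.current_qpos(): joint angles.
- env.current_qd(): joint speeds.
- env.current_tau(): joint torques, N m.
- env.current_tool_pos(): TCP position.
- env.current_eef_rot(): TCP orientation.
- env.current_ft_force(): force on the tool from outside, world axes, zero at the start.
- env.current_torque(): the same for the moment, N m.
- env.current_width(): opening from 0.0 (shut) to 1.0 (fully open).
- env.current_finger_force(): force on a finger pad.
Only numpy, scipy, OpenCV 4.12 (cv2) and the standard library are available. Lean on these libraries where they do the work, as an engineer would, in place of code of your own. Each camera call takes 0.05 s, during which the arm holds its last target. There are 200 camera calls.

### The job

Put the four welding horns away: stand each upright in the recess of the storage nest of its own size (smallest horn in the smallest nest, and so on up to the largest), fully down on the recess floor. Set them in gently rather than dropping them, tip nothing over, and leave the two collared boosters standing where they are.

Things in the scene. Friction and masses are not known exactly. Their poses are not given: they have to be found in the camera images.
- horn1_mid (a point): The smallest of four welding horns: bare turned aluminium, standing, 64 mm tall: round foot 28 mm across, 28 mm high; above it a slim round tip 16 mm across, 36 mm high (4 mm soft fillet in its first 5 mm); no collar. About 65 g. Point: on its axis half-way up (32 mm above its underside), z up; yaw means nothing.
- horn2_mid (a point): The second smallest of four welding horns: bare turned aluminium, standing, 64 mm tall: round foot 38 mm across, 28 mm high; above it a slim round tip 20 mm across, 36 mm high (4 mm soft fillet in its first 5 mm); no collar. About 115 g. Point: on its axis half-way up (32 mm above its underside), z up; yaw means nothing.
- horn3_mid (a point): The second largest of four welding horns: bare turned aluminium, standing, 64 mm tall: round foot 48 mm across, 28 mm high; above it a slim round tip 24 mm across, 36 mm high (4 mm soft fillet in its first 5 mm); no collar. About 180 g. Point: on its axis half-way up (32 mm above its underside), z up; yaw means nothing.
- horn4_mid (a point): The largest of four welding horns: bare turned aluminium, standing, 64 mm tall: round foot 58 mm across, 28 mm high; above it a slim round tip 28 mm across, 36 mm high (4 mm soft fillet in its first 5 mm); no collar. About 260 g. Point: on its axis half-way up (32 mm above its underside), z up; yaw means nothing.
- nest1: The smallest of four storage nests, for the smallest horn: fixed square grey plastic block, 60 x 60 mm, 22 mm high, with a round recess 44 mm across and 14 mm deep in its top (16 mm wider than the horn's foot), black pad on its floor. Origin: centre of its underside, z up; recess floor 8 mm above it, a seated horn's centre 40 mm.
- nest2: The second smallest of four storage nests, for the second smallest horn: fixed square grey plastic block, 70 x 70 mm, 22 mm high, with a round recess 54 mm across and 14 mm deep in its top (16 mm wider than the horn's foot), black pad on its floor. Origin: centre of its underside, z up; recess floor 8 mm above it, a seated horn's centre 40 mm.
- nest3: The second largest of four storage nests, for the second largest horn: fixed square grey plastic block, 80 x 80 mm, 22 mm high, with a round recess 64 mm across and 14 mm deep in its top (16 mm wider than the horn's foot), black pad on its floor. Origin: centre of its underside, z up; recess floor 8 mm above it, a seated horn's centre 40 mm.
- nest4: The largest of four storage nests, for the largest horn: fixed square grey plastic block, 90 x 90 mm, 22 mm high, with a round recess 74 mm across and 14 mm deep in its top (16 mm wider than the horn's foot), black pad on its floor. Origin: centre of its underside, z up; recess floor 8 mm above it, a seated horn's centre 40 mm.
- booster1_mid (a point): One of two like boosters (not horns): bare aluminium, standing upright, 64 mm tall: a foot 42 mm in diameter, a dark steel collar 54 mm in diameter around the waist (28 to 37 mm up) and a thick top 36 mm in diameter with a black bore mark. Not to be moved. The point is its centre, on its axis half-way up, z up.
- booster2_mid (a point): One of two like boosters (not horns): bare aluminium, standing upright, 64 mm tall: a foot 42 mm in diameter, a dark steel collar 54 mm in diameter around the waist (28 to 37 mm up) and a thick top 36 mm in diameter with a black bore mark. Not to be moved. The point is its centre, on its axis half-way up, z up.
There are look-alikes about, which are no part of the job. What is shaped like the nest3 but red or turquoise is not meant. Leave any purple look-alike of the part that bears horn2_mid alone.

How it is judged:
By the outcome, as a careful person would: the job done as asked, in the order asked, and still so for the second after the job is handed in, with the robot touching nothing.
It also fails if it takes over 109 s, if anything falls off the work surface, if the arm or the gripper's body presses on something with over 40 N, if the wrist force passes 120 N, or if a joint passes its speed limit or range.

## Working session

There is one attempt and no reset: what is moved stays moved. The work goes in short steps, each a Python script; the robot and the scene stay as the last script left them, time stands still between calls to the robot, and variables do not carry over. Pictures are saved under pics/ and viewed, at most 14 in all, crops included, and the job is handed in when it is done.

```bash
mkdir -p pics; cat > h.py <<'E'
import numpy as np, cv2
from cell import env, jaws, vision
def save(c,n): cv2.imwrite('pics/'+n,c['frame'][:,:,::-1])
def cloud(c):
    v,u=np.mgrid[:420,:560]; z=c['z_map']
    p=np.stack([(u-c['cx'])/c['fx']*z,(v-c['cy'])/c['fy']*z,z],-1)
    return p@np.array(c['rotation']).T+np.array(c['eye'])
E
python3 - <<'E'
from h import *
c=vision.camera("top"); d=vision.camera("side")
save(c,'top.png'); save(d,'side.png')
np.savez('top.npz',P=cloud(c),rgb=c['frame'],z=c['z_map'])
np.savez('side.npz',P=cloud(d),rgb=d['frame'],z=d['z_map'])
print(c['eye'],c['rotation'],c['fx'],d['eye'],d['rotation'],env.current_time_s(),env.pinch_z,env.current_eef_rot())
E
```

```text
Traceback (most recent call last):
  File "h.py", line 7, in cloud
    return p@np.array(c['rotation']).T+np.array(c['eye'])
           ~~~~~~~~~~~~~~~~~~~~~~~~~~~^~~~~~~~~~~~~~~~~~~
ValueError: operands could not be broadcast together with shapes (420,560) (3,)
```

View pics/top.png

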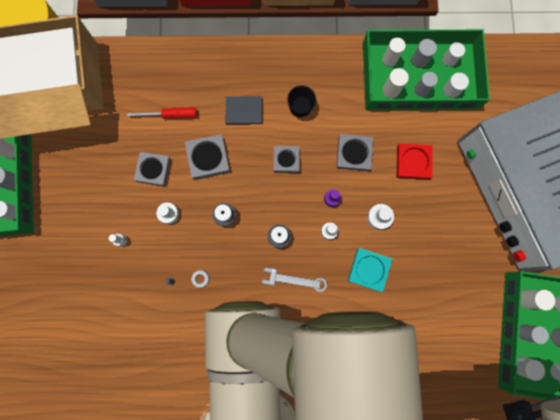

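View pics/side.png

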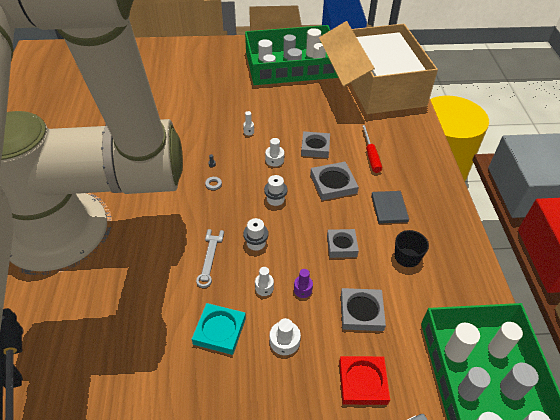

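The top view shows horns near (118,240), (167,213), (330,231) and (381,216). The boosters are at (224,214) and (280,236). Grey nests are at (152,169), (207,156), (287,159) and (355,152). Purple, red and turquoise look-alikes are also there.

The rotation is evidently roll-pitch-yaw, so I'm fixing the helper and then measuring.

```bash
sed -i 's/^from cell/from scipy.spatial.transform import Rotation as Ro\nfrom cell/; s/np.array(c\[.rotation.\]).T/Ro.from_euler("xyz",c["rotation"]).as_matrix().T/' h.py
python3 - <<'E'
from h import *
c=vision.camera("top")
print(c['eye'],c['rotation'],c['fx'],env.current_eef_rot(),env.pinch_z,env.current_time_s())
P=cloud(c); np.savez('top.npz',P=P,rgb=c['frame'])
print('table z',np.median(P[250:300,30:100,2]))
for lo,hi in((.012,.03),(.05,.08),(.018,.036)):
    print('band',lo,hi)
    m=((P[...,2]>lo)&(P[...,2]<hi)&(c['z_map']>0)).astype('uint8'); m[:130]=0;m[300:]=0
    n,L,S,C=cv2.connectedComponentsWithStats(m,connectivity=4)
    for i in range(1,n):
        if 15<S[i,4]<3000 and 90<C[i][0]<460:
            q=P[L==i]; r=cv2.minAreaRect((q[:,:2]*1000).astype('float32'))
            print(C[i].round(0),S[i,4],'rect c',np.round(r[0],1),'size',np.round(r[1],1),'ang',round(r[2]),'z',np.median(q[:,2]).round(4),'med',np.median(q,0).round(3)[:2])
E
```

```text
[ 0.33396129 -0.0473369   1.09212129] [-2.97926134  0.00416205 -1.57637907] 463.6545302890525 [-3.14070832e+00 -1.89798364e-04  2.53786171e-01] 0.0187 0.15
table z -6.235307359203635e-05
band 0.012 0.03
[206. 156.] 745 rect c [640.3 108.4] size [92.  90.1] ang 12 z 0.0214 med [0.639 0.109]
[354. 151.] 640 rect c [ 648.1 -246.2] size [80.6 82.5] ang 84 z 0.0214 med [ 0.648 -0.246]
[414. 160.] 646 rect c [ 625.8 -388.3] size [80.3 81.9] ang 86 z 0.0212 med [ 0.625 -0.388]
[286. 158.] 403 rect c [632.5 -81.7] size [59.7 61.2] ang 89 z 0.0216 med [ 0.629 -0.085]
[151. 168.] 539 rect c [611.2 239.5] size [71.5 71.7] ang 81 z 0.0213 med [0.611 0.239]
[331. 199.] 116 rect c [ 535.8 -188.7] size [36.8 36.2] ang 52 z 0.0267 med [ 0.529 -0.184]
[168. 213.] 191 rect c [501.3 196.8] size [45.3 46.6] ang 54 z 0.0271 med [0.496 0.191]
[379. 217.] 291 rect c [ 490.7 -299.1] size [56.7 56.4] ang 86 z 0.0271 med [ 0.483 -0.292]
[328. 231.] 124 rect c [ 458.1 -179.8] size [35.8 37.1] ang 43 z 0.0271 med [ 0.455 -0.175]
[120. 240.] 60 rect c [436.9 305.2] size [17.8 26.9] ang 46 z 0.0256 med [0.435 0.3
[... 1132 characters left out ...]
 rect c [610.7 239.8] size [71.3 70.5] ang 81 z 0.0216 med [0.611 0.241]
[331. 198.] 131 rect c [ 536.1 -189.4] size [36.4 36.5] ang 43 z 0.0273 med [ 0.53  -0.184]
[168. 213.] 219 rect c [501.9 197.5] size [46.4 45.6] ang 45 z 0.0278 med [0.496 0.192]
[379. 217.] 340 rect c [ 490.7 -299.1] size [56.7 56.4] ang 86 z 0.0275 med [ 0.485 -0.293]
[328. 231.] 145 rect c [ 458.1 -179.8] size [35.8 37.1] ang 43 z 0.0278 med [ 0.453 -0.175]
[119. 239.] 77 rect c [440.3 307.3] size [23.8 26.9] ang 78 z 0.0276 med [0.438 0.303]
[370. 269.] 618 rect c [ 368.1 -271.6] size [81.2 80.1] ang 71 z 0.0217 med [ 0.368 -0.273]
[167. 280.] 19 rect c [344.9 190.7] size [8.7 6.8] ang 90 z 0.0302 med [0.346 0.19 ]
```

The sizes, heights and reach all match the list: h1 (.440,.308), h2 (.458,-.180), h3 (.502,.197), h4 (.491,-.300). Next is horn 1, with a close look before grasping.

```bash
cat >> h.py <<'E'
H={1:(.4398,.3080),2:(.4581,-.1800),3:(.5020,.1972),4:(.4908,-.2997)}
N={1:(.6323,-.0817),2:(.6110,.2396),3:(.6481,-.2462),4:(.6404,.1084)}
TIP={1:.016,2:.020,3:.024,4:.028}
UP=.17; GZ=.0345
def yaw(p,s):  return np.arctan2(p[1],p[0])+s*np.pi/2   # fingers close radially
def over(p,z,s=1): env.move_pose([*p,z],[np.pi,0,yaw(p,s)])
def st(*a): print(*a,'t',round(env.current_time_s(),2),'F',np.round(env.current_ft_force(),1),'w',round(env.current_width()*88,1),'pos',np.round(env.current_tool_pos(),4),flush=True)
def top_centre(c,p,zs,r=.03):
    "centre of the flat top at height zs near p"
    P=cloud(c); m=(np.hypot(P[...,0]-p[0],P[...,1]-p[1])<r)&(abs(P[...,2]-zs)<.008)&(c['z_map']>0)
    q=P[m]; 
    if len(q)<20: return None
    (x,y),rad=cv2.minEnclosingCircle((q[:,:2]*1000).astype('float32'))
    return np.array([x,y])/1000,rad*2,len(q),np.median(q[:,2]),q[:,2].max()
E
python3 - <<'E'
from h import *
for i in H:
  for p,z in((H[i],GZ),(H[i],UP),(N[i],GZ+.008),(N[i],UP)):
    print(i,[ (None if (q:=env.inverse_kinematics([*p,z],[np.pi,0,yaw(p,s)])) is None else np.round(q,2).tolist()) for s in (1,-1)])
jaws.set_gripper(.7,20)
over(H[1],UP); st()
c=vision.camera('wrist'); save(c,'w1.png'); print(top_centre(c,H[1],.064))
E
```

```text
1 [[0.39, 0.59, 1.68, -0.0, 0.88, -0.22], None]
1 [[0.39, 0.4, 1.56, 0.0, 1.18, -0.22], None]
1 [[-0.31, 0.75, 1.33, -0.0, 1.05, -0.18], None]
1 [[-0.31, 0.62, 1.22, 0.0, 1.31, -0.18], None]
2 [[-0.61, 0.51, 1.81, -0.0, 0.81, -0.24], None]
2 [[-0.61, 0.31, 1.69, 0.0, 1.14, -0.24], None]
2 [[0.2, 0.79, 1.26, -0.0, 1.09, -0.18], None]
2 [[0.2, 0.66, 1.15, 0.0, 1.34, -0.18], None]
3 [[0.16, 0.59, 1.67, -0.0, 0.88, -0.22], None]
3 [[0.16, 0.41, 1.55, 0.0, 1.18, -0.22], None]
3 [[-0.53, 0.87, 1.11, 0.0, 1.16, -0.17], None]
3 [[-0.53, 0.75, 0.99, 0.0, 1.4, -0.17], None]
4 [[-0.75, 0.65, 1.55, -0.0, 0.93, -0.2], None]
4 [[-0.75, 0.48, 1.44, 0.0, 1.22, -0.2], None]
4 [[-0.01, 0.78, 1.29, -0.0, 1.07, -0.18], None]
4 [[-0.01, 0.64, 1.17, 0.0, 1.32, -0.18], None]
t 3.77 F [0.3 0.4 0.5] w 61.7 pos [0.4402 0.3075 0.17  ]
(array([0.44024738, 0.30893961]), 16.36036491394043, 287, np.float64(0.0634630253285578), np.float64(0.06566200953208692))
```

View pics/w1.png

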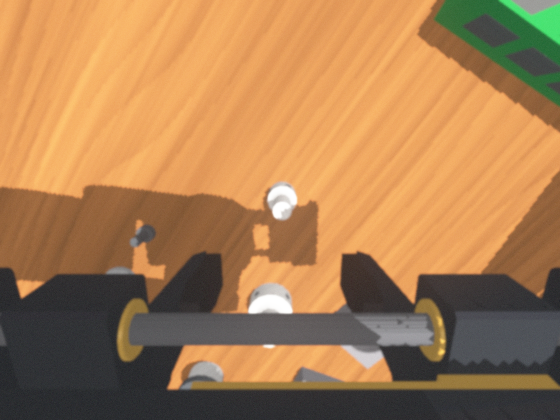

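The wrist view has horn 1 at (282,200), centred between the fingers, and it agrees with the top camera to 1 mm. I'll pick and place it.

```bash
cat >> h.py <<'E'
def pick(i,p=None):
    p=H[i] if p is None else p
    o=(TIP[i]+.036)/.088
    jaws.set_gripper(o,20); over(p,UP)
    c=vision.camera('wrist'); r=top_centre(c,p,.064); print(r)
    if r is not None and abs(r[1]-TIP[i]*1000)<4: p=(np.array(p)+r[0])/2
    over(p,UP); env.move_l([*p,GZ],v=.12); 
    jaws.set_gripper((TIP[i]+.008)/.088); jaws.set_gripper(0,25); st('grip',i)
    zg=env.current_tool_pos()[2]
    env.move_l([*p,UP],v=.12); st('lift',i,env.current_finger_force())
    return zg
def place(i,zg,p=None):
    p=N[i] if p is None else p
    over(p,UP); f0=env.current_ft_force()[2]
    env.move_l([*p,zg+.026],v=.12); env.move_l([*p,zg+.0105],v=.04); st('near',f0)
    z=zg+.0105
    while z>zg+.0066:
        z-=.0006; env.move_l([*p,z],v=.02)
        if env.current_ft_force()[2]-f0>2.5: break
    st('down',i,'dz',env.current_tool_pos()[2]-zg)
    jaws.set_gripper((TIP[i]+.008)/.088); jaws.set_gripper((TIP[i]+.03)/.088); env.hold(.1)
    env.move_l([*p,UP],v=.12)
    c=vision.camera('wrist'); print('seated',top_centre(c,p,.072)); st('placed',i); return c
E
python3 - <<'E'
from h import *
zg=pick(1); c=vision.camera('side'); save(c,'s1.png')
c=place(1,zg); save(c,'w1b.png')
E
```

```text
(array([0.44001141, 0.30885809]), 15.897923469543457, 287, np.float64(0.06337720079780473), np.float64(0.06527865512876146))
grip 1 t 6.89 F [-0.1  0.5 -0.9] w 15.5 pos [0.4399 0.3084 0.0345]
lift 1 24.992047855630517 t 8.18 F [ 0.5 -0.7 -0.7] w 14.8 pos [0.4396 0.3083 0.1693]
near 0.06954100390208562 t 11.43 F [ 0.4 -0.1 -1.4] w 15.3 pos [ 0.6323 -0.0817  0.0448]
down 1 dz 0.007953456643962548 t 12.68 F [-0.8  1.1  4.9] w 14.9 pos [ 0.6325 -0.0817  0.0424]
seated (array([ 0.63168793, -0.0812942 ]), 16.11943244934082, 305, np.float64(0.07137961964924097), np.float64(0.07361088004466695))
placed 1 t 14.89 F [0.5 0.2 0.3] w 46.5 pos [ 0.632  -0.0816  0.1691]
```

View pics/w1b.png

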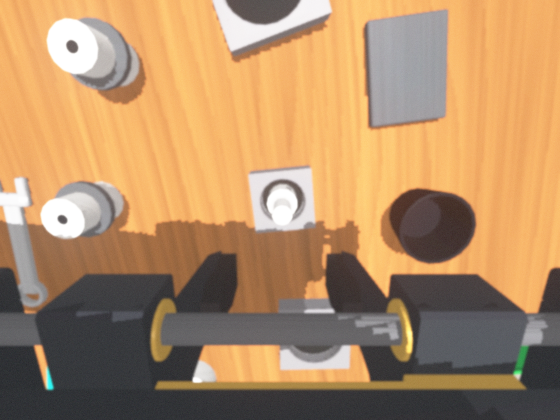

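Horn 1 is seated at (283,203): its top is at 72 mm and it is centred within 1 mm. Now the other three.

```bash
python3 - <<'E'
from h import *
for i in (2,3,4):
    zg=pick(i)
    if not TIP[i]*1000-4<env.current_width()*88<TIP[i]*1000+3: print('BAD GRIP'); break
    place(i,zg)
env.move_j([-1.54,0.313,1.498,0,1.331,-0.223]); st()
c=vision.camera('top'); save(c,'top2.png'); save(vision.camera('side'),'side2.png')
for i in N: print(i,top_centre(c,N[i],.072))
for b in((.496,.064),(.445,-.062),(.5356,-.1886)): print(b,top_centre(c,b,.064))
E
```

```text
(array([ 0.45794092, -0.18047484]), 19.88576889038086, 435, np.float64(0.0634189327556618), np.float64(0.06505604610379678))
grip 2 t 18.52 F [ 1.9  0.1 -0.8] w 19.2 pos [ 0.458  -0.1802  0.0344]
lift 2 24.94950053282082 t 19.81 F [-0.4  0.3 -1.6] w 18.8 pos [ 0.4577 -0.1801  0.1694]
near -2.106853600589882 t 23.05 F [ 0.3  0.1 -1.5] w 19.3 pos [0.611  0.2396 0.0448]
down 2 dz 0.007953376739667145 t 24.3 F [-1.3 -0.6  3.6] w 19.3 pos [0.6112 0.2397 0.0424]
seated (array([0.61148761, 0.23942223]), 20.117719650268555, 469, np.float64(0.07145328383999935), np.float64(0.07374113438059207))
placed 2 t 26.52 F [ 0.1 -0.5 -0.6] w 50.2 pos [0.6107 0.2395 0.1691]
(array([0.50215775, 0.19780219]), 23.931440353393555, 614, np.float64(0.06340638753921293), np.float64(0.06545120139205268))
grip 3 t 29.88 F [-0.1  0.3 -0.3] w 23.2 pos [0.5021 0.1975 0.0345]
lift 3 24.99327750876546 t 31.16 F [ 1.1  0.6 -1.1] w 23.7 pos [0.5017 0.1974 0.1693]
near -2.052229852401423 t 34.47 F [ 0.  -0.5 -1.1] w 23.6 pos [ 0.6481 -0.2462  0.0448]
down 3 dz 0.007964724511619323 t 35.72 F [-0.8  0.7  2.9] w 23.4 pos [
[... 1189 characters left out ...]
64(0.07561815005673989))
3 (array([ 0.64699304, -0.24531052]), 24.318078994750977, 91, np.float64(0.07119475468302205), np.float64(0.07562489967520114))
4 (array([0.63989697, 0.10814294]), 28.46139907836914, 122, np.float64(0.07140415193302052), np.float64(0.07724879963788434))
(0.496, 0.064) (array([0.4963847 , 0.06411128]), 36.0780143737793, 198, np.float64(0.06352576635426865), np.float64(0.0687333169558546))
(0.445, -0.062) (array([ 0.44530051, -0.06259569]), 35.529197692871094, 199, np.float64(0.0638856810506796), np.float64(0.06919252039446788))
(0.5356, -0.1886) (array([ 0.53638043, -0.18904527]), 19.51686668395996, 62, np.float64(0.06349232380237801), np.float64(0.06663554304279962))
```

View pics/side2.png

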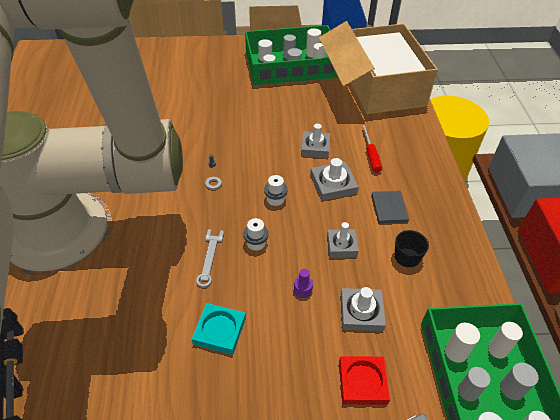

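All four horns stand seated in their own nests, at (316,140), (335,178), (343,240) and (362,304). The boosters and look-alikes haven't moved.

```bash
python3 -c "
from h import *
print(env.job_done())"
```

```text
the job is handed in; nothing more can be done
None
```

All four horns are standing upright, fully down in the nests of their own size; the boosters and look-alikes were not moved, and the job was handed in at about 52 s.

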